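# Push the tube crate up the loader ramp

## Robot

A 6-joint arm with a two-finger parallel gripper is mounted at the origin on the work surface. World frame = base frame: x ahead of the robot, y to its left, z up, the work surface at z = 0. Lengths are in m, angles in degrees, forces in N, time in s.
With the tool pointing down it reaches from about 0.375 to 0.75 m from the base axis. Payload 9 kg.
Tool frame: the origin (TCP) lies where the fingers leave the gripper's body, on its centre line; the fingertips stand 73 mm ahead of it and the grasp point (between the pads) lies 54 mm ahead of it (robot.tip_reach is the distance from the TCP to the fingertips, in m); z points along the fingers, y is the direction in which the jaws open and shut (so a half turn about z gives the same grasp; the last joint's range is limited). The gripper opens to 85 mm and grips with 20 to 120 N. Pads are 22 mm wide; open, the fingers measure 114 mm over their backs; the gripper's body (76 mm by 85 mm) begins 54 mm behind the grasp point. The pads swing forward as they close: fully open they stand 13 mm farther back than shut.
Start: joints at [-80.827, 5.964, 5.575, 89.605, 0, 77.527], TCP at [0.221, -0.558, 0.304] pointing down, gripper open.
Joint ranges: [-171.21, 171.21], [-48.23, 106.86], [-62.78, 66.21], [-105.2, 120.99], [-86.42, 89.51], [-180, 180]. Speed limits (degrees/s): [127.2, 127.2, 147.25, 180, 180, 180].

## Interface

Orientations are given as [roll, pitch, yaw] about the fixed x, y, z axes, in that order (R = Rz(yaw) Ry(pitch) Rx(roll)).
In Python, from plant import robot gives the robot as it stands. Calls block until the motion is done:
- robot.move_pose(position, orientation): joint-space move of the TCP to a pose.
- robot.line_to(position, vel=0.15, rotation=None, guard=None): straight line of the TCP; rotation=None keeps the orientation; vel is the mean speed in m/s. With guard (N) it stops when the force on the tool has changed by that much, and returns True; else False.
- robot.goto_joints(angles): joint-space move.
- robot.set_gripper(opening): finger opening in m; the grip force is fixed at half the most; returns when the fingers have stopped.
- robot.pause(seconds).
- robot.ik(position, orientation): joint angles nearest the present ones, or None.
- robot.observe(): the state.
- robot.grab_frame(name): name is "scene" or "top" or "wrist"; returns the picture (480x640x3 uint8, blue, green, red); there is no depth.
- robot.get_calibration(name): a dict with "vertical_fov" (degrees; the focal length in pixels is half the picture's height over the tangent of half this angle, whatever the lens; pixels are square), "cx", "cy" (the principal point, pixels), "rvec" (rotation vector, rad) and "tvec" (3), from world to camera coordinates, as OpenCV has them. Camera axes: x right, y down, z forward; pixel columns grow to the right and rows downward; lengths in m; the calibration is good to about 2 mm. A picture is of the moment at which its call begins: read the wrist's pose just before it. get_calibration takes no time and is no camera call; for the wrist camera it gives the pose at the moment of the call.
A pose or a line that the arm cannot do raises robot.IKError and nothing moves.
- robot.job_done(): hands the job in, once; it reports no verdict.
The state is a dict: "time": time; "q": joint angles; "qvel": joint speeds; "joint_torque": joint torques, N m; "tool_pos": TCP position; "tcp_rot": TCP orientation; "ft_force": force on the tool from outside, world axes, zero at the start; "torque": the same for the moment, N m; "gripper_width": finger opening in m.
Only numpy, scipy, OpenCV 4.12 (cv2) and the standard library are available. Lean on these libraries where they do the work, as an engineer would, in place of code of your own. Each camera call takes 0.05 s, during which the arm holds its last target. There are 200 camera calls.

## Task

Push the tube crate, the square box with round caps all over its top, up the lane of the sample loader's ramp in front of which it stands, without lifting it off, until its rear edge drops behind the lip at the top and it sits flat and square in the bay. Leave the plain tip box at the foot of the other lane where it is, and let go of the crate.

Things in the scene. Friction and masses are not known exactly. Their poses are not given: they have to be found in the camera images.
- crate_center (a point): Centre (half-way up) of the tube crate: loose white square box, 90 x 90 mm, 62 mm high (smooth sides to 50 mm, then a 4 x 4 field of grey round caps), 0.25 to 0.45 kg. z up, x and y square to its sides. Stands on the bench before the foot of either lane (it varies), within 7 degrees of square and 10 mm of the lane's middle, its front face 20 to 60 mm short of the ramp.
- tipbox_center (a point): Centre (half-way up) of the tip box: a loose white box with the same 90 x 90 mm footprint but only 44 mm high, with a plain flat lid without caps. It stands before the foot of the other lane and must stay there.
- loader: Fixed sample loader: steel ramp of two lanes, then a level bay. Origin on the bench at the ramp's foot, midway between the lanes; x points horizontally up the ramp, z up. Lane middles at y = +63 and -63 mm; lanes 118 mm wide between 8 mm rails, 12 mm high. The ramp climbs at 12 degrees from bench level at x = 0 to its crest, the lip, at x = 130 mm, 28 mm above the bench.
- lip (a point): Middle of the lip (crest of the ramp, on the loader), 28 mm above the bench, axes as the loader's. Past it the surface drops 10 mm to the level bay floor, 115 mm long (25 mm more than the crate), shut by an end wall 50 mm above the bench, a 80 mm high housing behind it. Crate home: rear lower edge dropped behind the lip, centre 45 to 70 mm past the lip and 49 mm above the bench.
Things that resemble listed ones, but are neither listed nor needed, are in the scene too. What is shaped like the part that bears tipbox_center but black or green is not meant.

How it is judged (in metres and radians):
On the way:
1. the crate is pushed up the ramp: it rests on the slope, tilted with it, with its centre between the foot and the lip (x of crate_center in the frame of loader between 0.03 and 0.13 m and angle between crate_center's own z axis and vertical above 0.1 rad and contact force between crate and loader above 0.3 N), for 0.1 s.
At the end, for the whole second after the job is handed in: The tube crate rests flat (4.5 degrees) in its own lane's bay, rear edge down behind the lip (centre 171 to 206 mm from the ramp's foot, within 23 mm of the lane's middle), square within 12 degrees; the tip box is before the other lane, within 25 mm of where it stood (x of crate_center in the frame of loader between 0.171 and 0.206 m and z of crate_center in the frame of loader between 0.043 and 0.054 m and ((y of crate_center in the frame of loader between 0.04 and 0.086 m and y of tipbox_center in the frame of loader below 0 m) or (y of crate_center in the frame of loader between -0.086 and -0.04 m and y of tipbox_center in the frame of loader above 0 m)) and angle between crate_center's own z axis and vertical below 0.08 rad and angle between the x axis of crate_center and the x axis of loader, either way round below 0.21 rad and linear speed of crate below 0.02 m/s and distance of tipbox_center from where it was at the start of the episode below 0.025 m); the robot touches nothing.
It fails at once if the crate is lifted off the ramp (its centre more than 85 mm above the bench) (height (world z) of crate_center above 0.085 m).
It fails at once if the crate is tipped over (more than 40 degrees) (angle between crate_center's own z axis and vertical above 0.7 rad).
It fails at once if the tip box is moved by more than 25 mm (distance of tipbox_center from where it was at the start of the episode above 0.025 m).
It also fails if it takes over 42 s, if anything falls off the work surface, if the arm or the gripper's body presses on something with over 40 N, if the wrist force passes 120 N, or if a joint passes its speed limit or range.

## Working session

There is one attempt and no reset: what is moved stays moved. The work goes in short steps, each a Python script; the robot and the scene stay as the last script left them, time stands still between calls to the robot, and variables do not carry over. Pictures are saved under pics/ and viewed, about 8 in all and at most 12, crops included, and the job is handed in when it is done.

```bash
ls; mkdir -p pics; python3 - <<'E'
from plant import robot
import cv2
for n in ("scene","top"):
    cv2.imwrite(f"pics/{n}0.png",robot.grab_frame(n)); print(robot.get_calibration(n))
o=robot.observe();print(o["time"],o["tool_pos"],o["tcp_rot"])
E
```

```text
pics
{'vertical_fov': 55.73079237548335, 'cx': 322.13518668483727, 'cy': 235.3769778714733, 'rvec': array([ 0.90923825,  2.54960194, -0.99893747]), 'tvec': array([ 0.41588267, -0.15134192,  1.04273136])}
{'vertical_fov': 53.90105000751148, 'cx': 325.23581247779094, 'cy': 245.3519386849343, 'rvec': array([ 2.22799034, -2.20078252,  0.04057673]), 'tvec': array([-0.05764912,  0.46373464,  0.90293489])}
0.1 [ 0.22129202 -0.55749238  0.30321959] [-1.79936943e+02 -1.36575180e-02  2.16437143e+01]
```

View pics/top0.png

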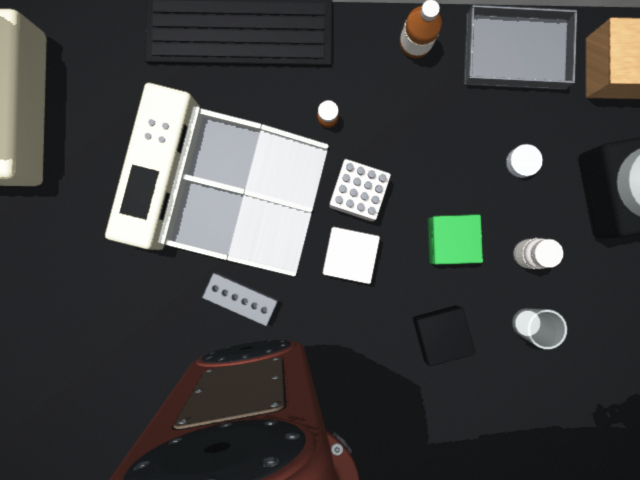

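View pics/scene0.png

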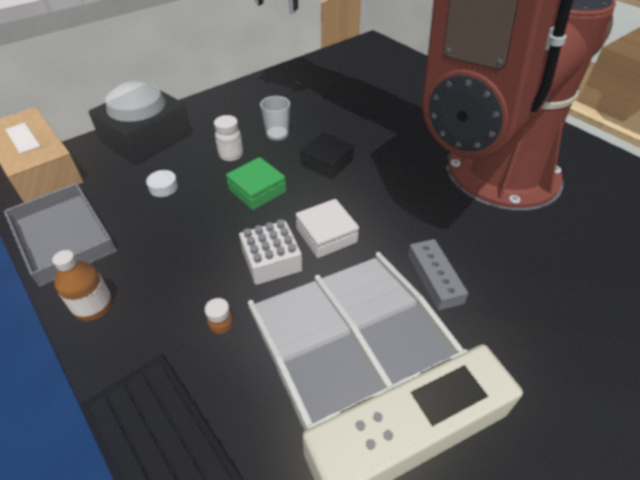

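Top view: loader at left centre, ramp foot on its right edge at about (327,147)-(296,273). The crate with caps is at (360,190) before the upper lane and the tip box is at (351,255). I'll enlarge this area.

```bash
python3 - <<'E'
import cv2
a=cv2.imread("pics/top0.png")[70:290,150:410]
cv2.imwrite("pics/crop0.png",cv2.resize(a,None,fx=3,fy=2.7272727,interpolation=cv2.INTER_CUBIC)[:600])
E
```

```text
(no output)
```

View pics/crop0.png

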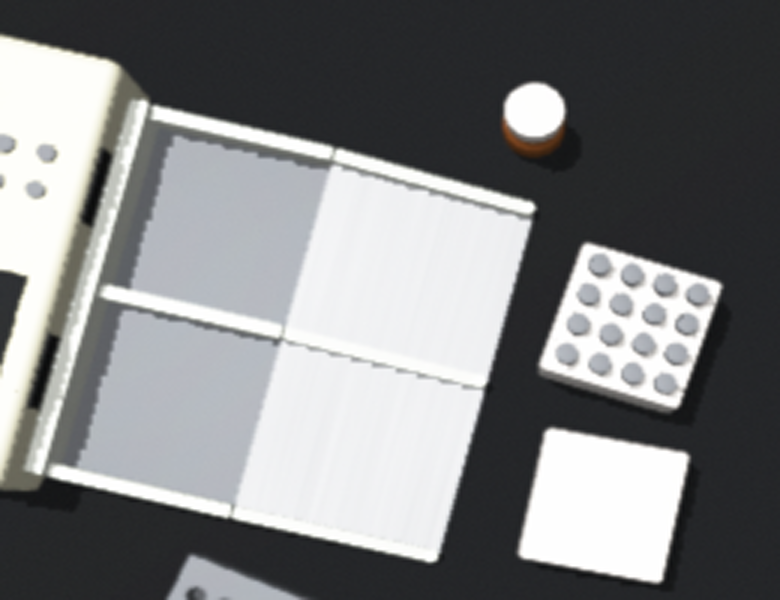

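Enlarged crop: foot corners are (534,205), (487,383) and (437,558). Lip rail joints are (331,152), (283,332) and (233,512). Crate corner caps are (600,265), (698,294), (666,383) and (567,354). Tip box corners are (547,428), (689,455), (662,583) and (519,556).

```bash
cat > h.py <<'E'
import numpy as np, cv2
from plant import robot
def ray(name,pts,z,crop=True):
    c=robot.get_calibration(name); R=cv2.Rodrigues(np.array(c["rvec"]))[0]; t=np.array(c["tvec"])
    f=240/np.tan(np.radians(c["vertical_fov"]/2)); p=np.array(pts,float)
    if crop: p=np.c_[150+(p[:,0]+.5)/3-.5, 70+(p[:,1]+.5)/2.72727-.5]
    d=np.c_[(p[:,0]-c["cx"])/f,(p[:,1]-c["cy"])/f,np.ones(len(p))]@R
    o=-R.T@t; return o+d*((np.broadcast_to(z,len(p))-o[2])/d[:,2])[:,None]
E
python3 - <<'E'
from h import *
P=ray("top",[(534,205),(487,383),(437,558),(331,152),(283,332),(233,512)],[.012]*3+[.04]*3)
print(P.round(4)); 
yd=P[[0,3]].mean(0)-P[[2,5]].mean(0); xd=P[4]-P[1]
print(np.degrees(np.arctan2(xd[1],xd[0])), [np.degrees(np.arctan2(a[1],a[0])) for a in (P[3]-P[0],P[5]-P[2],P[0]-P[2],P[3]-P[5])],[np.linalg.norm(a[:2]) for a in (xd,P[3]-P[0],P[5]-P[2],P[0]-P[2],P[3]-P[5])])
C=ray("top",[(600,265),(698,294),(666,383),(567,354)],.062); T=ray("top",[(547,428),(689,455),(662,583),(519,556)],.044)
for Q in (C,T):
    e=np.roll(Q,-1,0)-Q; print(Q.mean(0),np.linalg.norm(e,axis=1),np.degrees(np.arctan2(e[:,1],e[:,0])))
E
```

```text
[[ 0.6577 -0.0542  0.012 ]
 [ 0.5315 -0.0257  0.012 ]
 [ 0.4083  0.0045  0.012 ]
 [ 0.6855  0.0727  0.04  ]
 [ 0.5618  0.1004  0.04  ]
 [ 0.439   0.1291  0.04  ]]
76.4861105549141 [np.float64(77.63416140693418), np.float64(76.16136520511621), np.float64(-13.253416480952987), np.float64(-12.896891667894668)] [np.float64(0.1296903864966247), np.float64(0.12990870477389796), np.float64(0.12832599601964262), np.float64(0.2562418146571364), np.float64(0.25292365845092063)]
[ 0.56704375 -0.11421469  0.062     ] [0.06240841 0.0625679  0.0628582  0.06274355] [-107.29077613  162.49008486   72.86629889  -17.91983652]
[ 0.44622703 -0.09947162  0.044     ] [0.08941903 0.08824879 0.08977867 0.08831334] [-101.08956344  169.6758082    78.95423414  -10.5580763 ]
```

Loader origin comes out near (0.5325, -0.0255) with yaw 76.8°. In that frame the crate is at (-78, -54) mm with yaw -4.4°, so it is 9 mm towards the centre rail. All of this agrees with the given sizes. I'll push it with two part-open fingers, diagonally at first to centre it.

```bash
cat >> h.py <<'E'
O=np.array([.5325,-.0255]); TH=76.8; a=np.radians(TH); L=np.array([[np.cos(a),-np.sin(a)],[np.sin(a),np.cos(a)]])
def w(x,y,z): return [*(O+L@[x,y]),z]
def l(p): return L.T@(np.array(p)[:2]-O)
def go(x,y,z,yaw=0,vel=.06,guard=None):   # loader-frame TCP move
    r=robot.line_to(w(x,y,z),vel=vel,rotation=[180,0,TH+yaw],guard=guard); o=robot.observe()
    print(round(o["time"],2),r,(l(o["tool_pos"])*1e3).round(1),np.round(o["tool_pos"][2]*1e3,1),np.round(o["ft_force"],1)); return r
def snap(n,cam="top",box=None):
    im=robot.grab_frame(cam)
    if box: x0,y0,x1,y1,s=box; im=cv2.resize(im[y0:y1,x0:x1],None,fx=s,fy=s,interpolation=cv2.INTER_CUBIC)
    cv2.imwrite(f"pics/{n}.png",im)
E
python3 - <<'E'
from h import *
c=np.array([-.0785,-.0539]); y=-4.4; d=np.array([np.cos(np.radians(y)),np.sin(np.radians(y))])
s=c-d*.088
q=robot.ik(w(*s,.2),[180,0,TH+y]); print(q, robot.ik(w(*s,.088),[180,0,TH+y]))
robot.set_gripper(.05)
robot.move_pose(w(*s,.2),[180,0,TH+y])
go(*s,.088,y,.15)
k=c-d*.058; go(*k,.088,y,.05)
e=k+np.array([.030,-.011]); go(*e,.088,y,.04)
snap("p1",box=(250,120,450,270,4))
E
```

```text
[-33.14373934   2.0685511   -9.2869894   78.6444595    0.
  74.45626066] [-33.14373934   6.23611717 -16.85115859  66.91272424   0.
  74.45626066]
3.23 False [-166.6  -47.7] 89.1 [ 0.5 -0.   0.5]
3.98 False [-136.3  -49.5] 88.0 [-0.   0.8 -1.2]
4.93 False [-106.2  -60.5] 88.0 [ 0.3 -0.  -0.1]
```

View pics/p1.png

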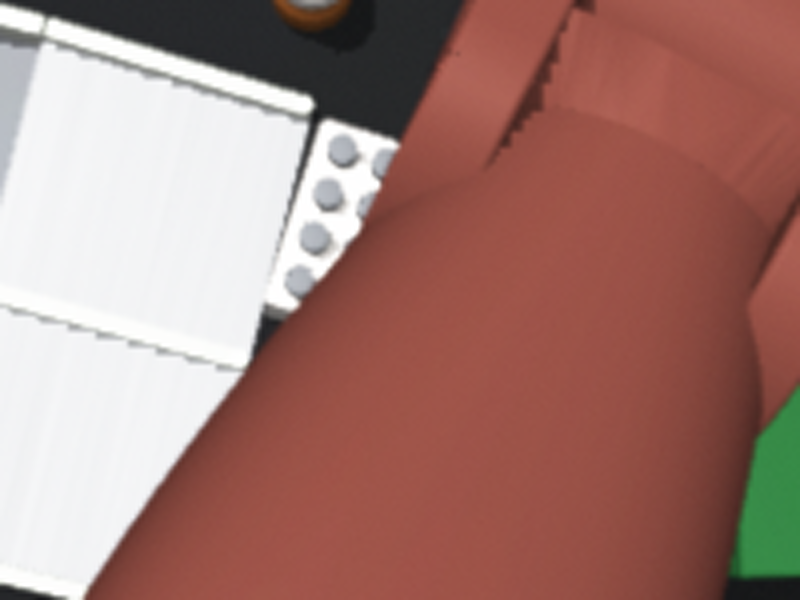

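The front column of caps is visible at (343,151)…(300,281), with the crate front almost at the foot. I'll convert those pixels.

```bash
python3 - <<'E'
from h import *
p=np.array([(343,151),(329,194),(316,238),(300,281)],float); p=np.c_[250+(p[:,0]+.5)/4-.5,120+(p[:,1]+.5)/4-.5]
P=ray("top",p,.062,False); Q=np.array([l(x) for x in P])*1e3; print(Q.round(1),Q.mean(0)); e=Q[0]-Q[3]; print(np.degrees(np.arctan2(e[0],-e[1])))
E
```

```text
[[-20.5 -97.8]
 [-19.  -77.3]
 [-18.1 -56.4]
 [-15.8 -35.6]] [-18.34767843 -66.77173721]
-4.341150249245332
```

The crate followed the fingers without slipping. Its centre is now at (-50, -64) mm, yaw -4.3°. Next I'll square it while pushing, then go up the ramp.

```bash
python3 - <<'E'
from h import *
t=np.tan(np.radians(12))
go(-.085,-.062,.088,0,.03)
go(-.011,-.062,.088,0,.05)
go(.05,-.062,.088+.061*t,0,.04)
snap("p2","scene",(200,200,500,425,2.6))
E
```

```text
5.85 False [-84.7 -61.9] 87.9 [-0.3 -0.2 -0.2]
7.48 False [-11.5 -62.5] 88.8 [-3.1 -5.9  3.2]
9.19 False [ 49.5 -62.6] 101.8 [-1.2 -5.7  4. ]
```

View pics/p2.png

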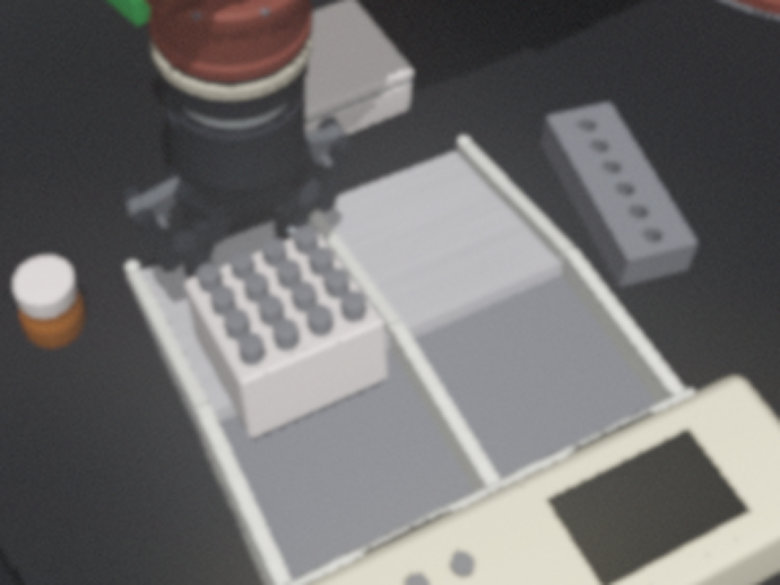

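The crate is on the slope in its lane, about square, with its front corner (250,435) just past the lip and clear of both rails. I'll carry on over the lip.

```bash
python3 - <<'E'
from h import *
t=np.tan(np.radians(12))
go(.119,-.062,.088+.130*t,0,.04)
go(.131,-.062,.117,0,.03)
robot.pause(.3)
go(.105,-.062,.120,0,.05)
go(.06,-.062,.2,0,.12)
snap("p3","scene",(200,200,500,425,2.6))
E
```

```text
11.16 False [118.9 -62. ] 115.7 [ 0.3 -0.5 -0.5]
11.71 False [131.2 -62. ] 116.9 [-0.3 -2.  -1.3]
12.68 False [104.9 -62.1] 120.1 [-0.1  0.4  0.4]
13.6 False [ 60.2 -61.6] 199.2 [ 0.4  0.5 -0.3]
```

View pics/p3.png

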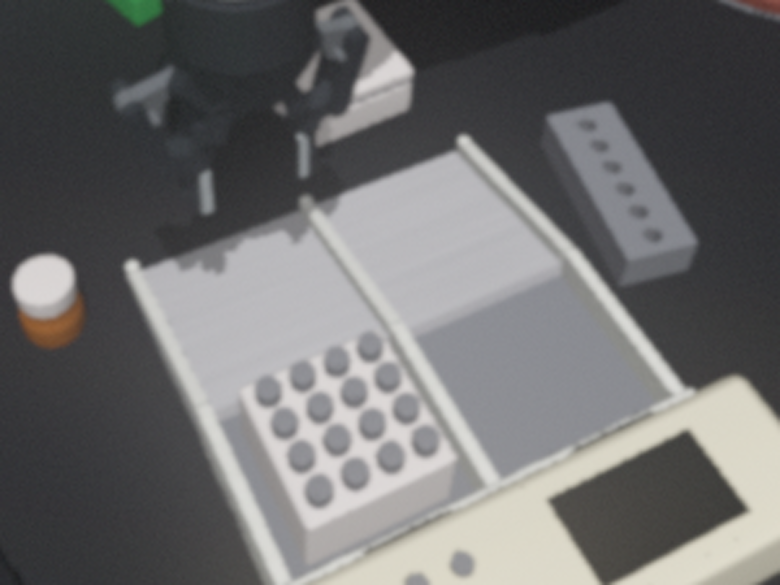

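The crate is in the bay and looks flat. I'll move the arm clear and check with the top view.

```bash
python3 - <<'E'
from h import *
robot.line_to(w(-.1,-.062,.3),vel=.2)
robot.goto_joints([-80.827,5.964,5.575,89.605,0,77.527])
im=robot.grab_frame("top")[70:290,150:410]
cv2.imwrite("pics/p4.png",cv2.resize(im,None,fx=3,fy=2.7272727,interpolation=cv2.INTER_CUBIC)[:600]); print(robot.observe()["time"])
E
```

```text
16.7667
```

View pics/p4.png

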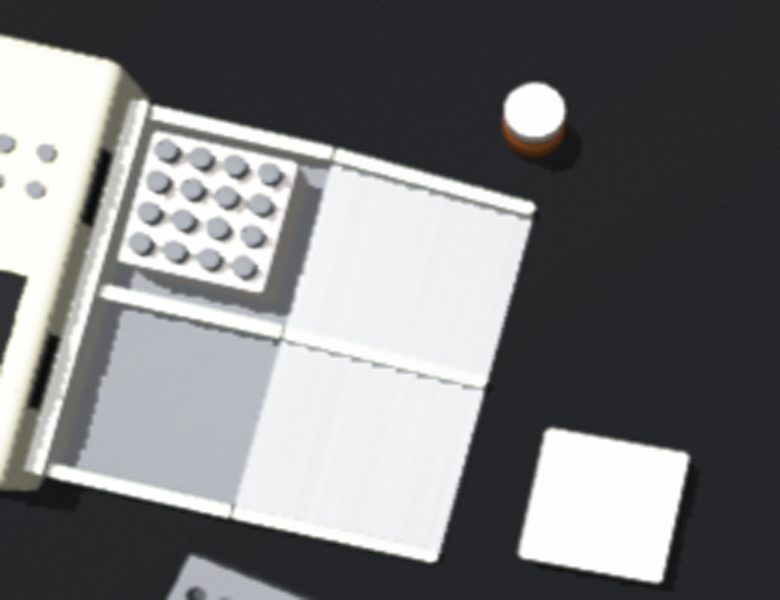

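The corner caps are at (167,151), (271,174), (245,267) and (140,243). The tip box corners haven't changed.

```bash
python3 - <<'E'
from h import *
C=ray("top",[(167,151),(271,174),(245,267),(140,243)],.080); Q=np.array([l(p) for p in C])*1e3
e=np.roll(Q,-1,0)-Q; print(Q.mean(0),np.linalg.norm(e,axis=1),np.degrees(np.arctan2(e[:,1],e[:,0])))
E
```

```text
[185.5742718  -62.89808188] [63.26665899 62.70700678 63.87007932 62.19374026] [-1.79706283e+02  9.00028743e+01 -1.72097587e-01 -9.05535100e+01]
```

```bash
python3 -c "
from plant import robot
robot.job_done()"
```

```text
the job is handed in; nothing more can be done
```

The tube crate is in the bay of its own lane (y = -63 mm), flat and square behind the lip, and the job is handed in. No verdict was reported.

- **What I did:** I pushed the crate from behind with two part-open fingers. A short diagonal push moved it about 9 mm sideways to the lane's middle, and I turned it square before the climb. Then I pushed it up the ramp and over the lip, backed off and moved the arm clear.
- **Crate, last check (top camera):** its centre is 185.6 mm from the ramp's foot (allowed 171 to 206), at y = -62.9 mm, and square within about 0.5°. The cap spacing measured about 63 mm, as it did on the bench (62.6 mm). That fits it sitting at the dropped height, but I did not measure height or tilt directly.
- **Tip box:** its corners are at the same pixels as at the start, so it did not move.
- **Forces and time:** the wrist force, read at the end of each move, never exceeded about 8 N. The job took about 17 s.

No check failed or disagreed.

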